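# Stack a half-turned tote over a loaded one and slide it home

## Robot

A 6-joint arm with a two-finger parallel gripper is mounted at the origin on the work surface. World frame = base frame: x ahead of the robot, y to its left, z up, the work surface at z = 0. Lengths are in m, angles in rad, forces in N, time in s.
With the tool pointing down it reaches from about 0.325 to 0.9 m from the base axis. Payload 6.1 kg.
Tool frame: the origin (TCP) lies between the finger pads; the fingertips stand 17 mm ahead of it and the grasp point (between the pads) lies 2 mm behind it; z points along the fingers, y is the direction in which the jaws open and shut (so a half turn about z gives the same grasp; the last joint's range is limited). The gripper opens to 85 mm and grips with 20 to 120 N. Pads are 22 mm wide; open, the fingers measure 114 mm over their backs; the gripper's body (76 mm by 85 mm) begins 54 mm behind the grasp point. The pads swing forward as they close: fully open they stand 13 mm farther back than shut.
Start: joints at [1.141, 0.22, 1.526, -0, 1.395, -0.126], TCP at [0.187, 0.596, 0.248] pointing down, gripper open.
Joint ranges: [-2.98, 2.98], [-0.91, 2.08], [0.09, 2.57], [-1.24, 4.39], [0.2, 2.65], [-2.68, 2.68]. Speed limits (rad/s): [2.57, 2.57, 3.01, 3.14, 3.14, 3.14].

## Interface

Orientations are given as [roll, pitch, yaw] about the fixed x, y, z axes, in that order (R = Rz(yaw) Ry(pitch) Rx(roll)).
In Python, from bench import r gives the robot as it stands.
- The arm moves only by the tool drive_tool, never from a script. Its arguments are lists of equal length, an entry for each row: "angular": the turn, a rotation vector about the tool's x, y, z in rad, a list of three; "travel": the shift along the tool's x, y, z in m, a list of three; "jaw": the closure in counts, from 0 (fully open) to 255 (shut). In form: {"angular": [[wx, wy, wz], ...], "travel": [[dx, dy, dz], ...], "jaw": [jaw, ...]}. A call has 1 to 20 rows; each row shifts and turns the commanded pose from where the row before left it, along the tool's axes as they then stand; what a row does not reach is not made up. A row lasts 1/12 s, in which the tool goes at most 41.7 mm and 7.16 degrees, less where a joint would pass 70% of its speed; a pose out of reach is approached as far as the arm can. A call with a gripper value outside its range is refused whole. The fingers move at their own pace and stop on an object; "grip_force" is the grip in N (left out, the last holds). Time passes only in rows, so rows that do not move let the fingers close. It gives the time, the measured TCP pose, the force and the opening at its end, in the units of the state.
- r.get_state(): the state, without advancing time (a new reading comes with each control period).
- r.get_image(name): name is "side" or "top" or "wrist"; returns a dict with "pixels" (420x560x3 uint8, red, green, blue), "fx", "fy", "cx", "cy" (pixels), "origin" and "rotation" of the camera in the world; the wrist camera has in their place "T_tool_cam" (4x4, takes a point from camera to tool coordinates, whose origin is the TCP and whose axes are the flange's). Camera axes: x right, y down, z forward; pixel columns grow to the right and rows downward; lengths in m; the calibration is good to about 2 mm. A picture is of the moment at which its call begins: read the wrist's pose just before it. There is no depth.
- r.job_done(): hands the job in, once; it reports no verdict.
The state is a dict: "time_s": time; "joint_positions": joint angles; "qd": joint speeds; "joint_torque": joint torques, N m; "eef_pos": TCP position; "ee_rot": TCP orientation; "force": force on the tool from outside, world axes, zero at the start; "wrist_torque": the same for the moment, N m; "grip_width": opening from 0.0 (shut) to 1.0 (fully open).
Only numpy, scipy, OpenCV 4.12 (cv2) and the standard library are available. Lean on these libraries where they do the work, as an engineer would, in place of code of your own. Each camera call takes 0.05 s, during which the arm holds its last target.

## Task

The lower tote holds a populated board, so the empty tote with the carrying bar must be stacked on it, not nested into it: lift it, turn it half a turn, and set it down with its four side lugs on the raised pads of the aluminium saddle, short of the seats. Then slide it gently along the pads until the lugs come up against the saddle's stops, let it drop level into the four seats, and let go. Do not ram the stops or touch the board, and leave everything else on the bench where it is.

Things in the scene. Friction and masses are not known exactly. Their poses are not given: they have to be found in the camera images.
- upper_tote: Empty dark grey tote, loose, 0.27 to 0.53 kg, 220 (its x) x 104 (y) x 65 mm high; origin at the centre of its underside, z up. The +x end wall is cut down to 35 mm. A rigid carrying bar crosses the middle along y. It starts on the bench with its x roughly the same way as the lower tote's x (the nesting way).
- upper_handle (a point): Centre of the carrying bar of the loose tote, 92 mm above its underside at tote x = y = 0. The bar is 14 mm wide in x, 16 mm high (z 84 to 100), 94 mm free along y between its posts. Axes as the tote.
- upper_front (a point): Middle of the cut-down +x end of the loose tote, at tote x = +110 mm, 35 mm up.
- upper_lug (a point): Underside of one of the loose tote's four side lugs (x = +85, y = +61 mm). Lugs stand on both long sides, centred at x = +85 and x = -25 mm, 20 mm long in x, from y = 52 to 70 mm, undersides 8 mm and tops 18 mm above the tote's underside.
- lower_tote: Dark grey tote fixed to the bench, 260 (its x) x 154 (y) x 85 mm high, end walls only 70 mm; origin at the centre of its underside. Inward ledges on both long sides (tops z = 85 mm, from y = +-55 mm outward) carry a stiff aluminium saddle; its cross bar is at the -x end. The saddle was left anywhere s = 0 to 16 mm towards +x: s is not reported, feel for it.
- lower_slot (a point): One of four slots in the lower tote's ledges, 28 mm long, centred at x = +85 and x = -25 mm on both sides. With both totes' x the same way the loose tote's lugs fall through them and it nests onto the board; turned half a turn the lugs land on the saddle.
- lower_landing (a point): Where the underside centre of the half-turned loose tote goes to lie on the saddle's pads for every s: lower tote x = -17, y = 0, z = 82 mm; 3 mm room sideways. Pads: both sides, tops z = 90 mm, from x = -121+s to -86+s and -11+s to 24+s mm.
- lower_seats (a point): Underside centre of the seated tote if s = 0: lower tote x = 12.5, z = 77 mm; in truth x = 12.5+s with lugs against the stops. After each pad, towards +x, come a seat 23.5 mm long, 5 mm below the pad, and a stop 11 mm higher than the pad, face at x = -62.5+s and 47.5+s mm. Pushes under 30 N do not shift the saddle.
- board: Green fader circuit board inside the lower tote, fixed, its parts reaching 39 mm above the bench; origin at the centre of the underside.
- flux_bottle: Bystander, loose: small white bottle, 24 mm across, 75 mm tall, standing; origin at its underside centre.
- screwdriver: Bystander, loose: screwdriver lying on the bench, 130 mm long; origin at its underside (as it lies).
- solder_spool: Bystander, loose: metal solder spool, 56 mm across, 40 mm tall; origin at its underside centre.
- knob_dish: Bystander, loose: white bowl, 76 mm across, 30 mm tall; origin at its underside centre.
- multimeter: Bystander, loose: grey multimeter lying flat, 150 x 75 x 35 mm; origin at its underside centre.
- tip_cleaner: Bystander, loose: brass tip-cleaner pot, 70 mm across, 50 mm tall; origin at its underside centre.
- charger_brick: Bystander, loose: black power brick, 110 x 50 x 32 mm; origin at its underside centre.
There are look-alikes about, which are no part of the job. Leave any purple look-alike of the upper_tote alone.

How it is judged:
By the outcome, as a careful person would: the job done as asked, in the order asked, and still so for the second after the job is handed in, with the robot touching nothing.
It also fails if it takes over 58 s, if anything falls off the work surface, if the arm or the gripper's body presses on something with over 40 N, if the wrist force passes 120 N, or if a joint passes its speed limit or range.

## Working session

There is one attempt and no reset: what is moved stays moved. The work goes in short steps, Python scripts to look and compute and a tool call to move; the robot and the scene stay as the last step left them, time stands still between calls to the robot, and variables do not carry over. Pictures are saved under pics/ and viewed, and the job is handed in when it is done.

Besides the shell and the picture viewer there is one more tool, called after "Emit:" as name(argument=value, ...), one argument or row to a line, values as JSON. drive_tool: Moves the arm, as the interface text tells. Its arguments: {"type":"object","properties":{"angular":{"type":"array"},"travel":{"type":"array"},"jaw":{"type":"array"},"grip_force":{"type":"number"}},"required":["angular","travel","jaw"]}

```bash
ls; mkdir -p pics
python3 - <<'E'
from bench import r
import cv2
print(r.get_state())
for n in ["side","top","wrist"]:
    im=r.get_image(n)
    cv2.imwrite(f"pics/{n}0.png",im["pixels"][:,:,::-1])
    print(n,{k:(v if not hasattr(v,'tolist') else v.tolist()) for k,v in im.items() if k!="pixels"})
E
```

```text
pics
{'time_s': 0.0, 'joint_positions': array([ 1.14089284e+00,  2.21218702e-01,  1.52760408e+00,  3.69707328e-06,
        1.39470182e+00, -1.26107180e-01]), 'qd': array([ 0.00182144, -0.00026833,  0.00011466,  0.00058411,  0.00065971,
       -0.00083646]), 'joint_torque': array([ 1.57700499e-03, -4.96897745e+01, -3.89405072e+01, -5.97297367e-05,
        1.07207484e-02,  1.84535992e-05]), 'eef_pos': array([0.18673353, 0.59585684, 0.24720753]), 'ee_rot': array([-3.13967650e+00, -2.46597475e-04,  2.83779546e+00]), 'force': array([-0.37146387, -0.10468193,  0.46232284]), 'wrist_torque': array([-0.08027103,  0.00338099,  0.00807421]), 'grip_width': 0.9972860127896104}
side {'fx': 521.7652807216452, 'fy': 521.7652807216452, 'cx': 271.64865126125216, 'cy': 204.53012338609244, 'origin': [0.43255083119753757, 1.015688467708411, 0.8902724133257183], 'rotation': [-2.249159728230519, 0.01587598259049594, -3.038158110675484]}
top {'fx': 498.2952996545899, 'fy': 498.2952996545899, 'cx': 282.5537751591152, 'cy': 215.1414216707309, 'origin': [0.4083819488517453, -0.00501691493488913, 1.3534257937690637], 'rotation': [-3.028259862575597, 0.011235872459855578, -1.5730328817981603]}
wrist {'fx': 341.62377426525586, 'fy': 341.62377426525586, 'cx': 279.7656924236634, 'cy': 209.00157570677027, 'T_tool_cam': [[0.001335959858054418, -0.9528785728368211, -0.3033490409408246, 0.07954054296165805], [0.9999990041806593, 0.0014109738862713014, -2.8113671808296673e-05, -0.00013767877675541218], [0.00045480649066278344, -0.303348701301246, 0.9528795089463828, -0.12663983455994604], [0.0, 0.0, 0.0, 1.0]]}
```

View pics/side0.png

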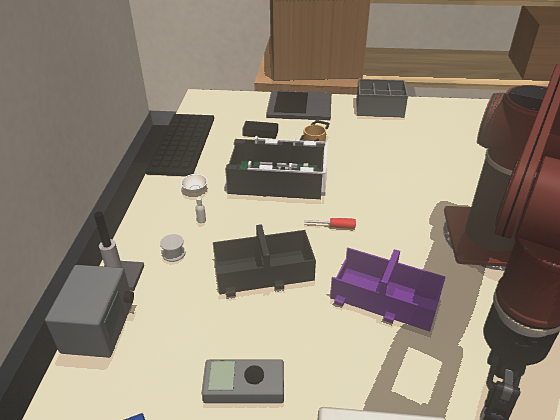

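View pics/top0.png

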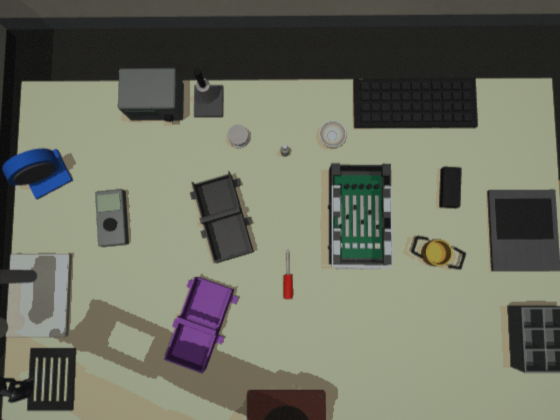

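View pics/wrist0.png

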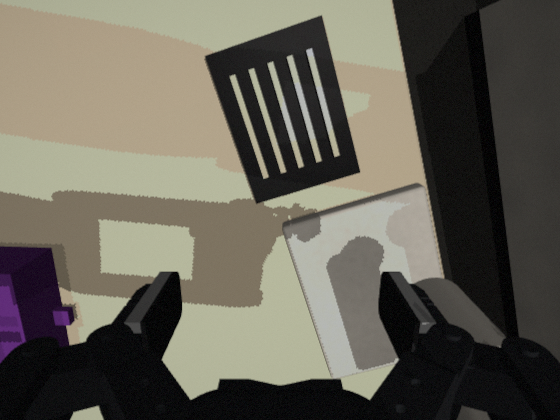

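Run:
```python
import cv2,numpy as np
t=cv2.imread("pics/top0.png")
s=cv2.imread("pics/side0.png")
a=cv2.resize(t[160:275,170:280],None,fx=4,fy=4,interpolation=cv2.INTER_CUBIC)
b=cv2.resize(t[155:275,310:410],None,fx=3.9,fy=3.9,interpolation=cv2.INTER_CUBIC)
a=np.clip(a.astype(float)*2,0,255).astype('uint8')
h=max(a.shape[0],b.shape[0])
P=lambda x:cv2.copyMakeBorder(x,0,h-x.shape[0],0,0,0)
c=cv2.hconcat([P(a)[:,:400],P(b)]); cv2.imwrite("pics/c1.png",c[:600,:800]); print(c.shape)
a=cv2.resize(s[215:305,200:330],None,fx=4,fy=4,interpolation=cv2.INTER_CUBIC)
a=np.clip(a.astype(float)*2,0,255).astype('uint8')
cv2.imwrite("pics/c2.png",a)
b=cv2.resize(s[125:205,215:340],None,fx=4,fy=4,interpolation=cv2.INTER_CUBIC)
cv2.imwrite("pics/c3.png",np.clip(b.astype(float)*1.5,0,255).astype('uint8'))
```

```text
(468, 790, 3)
```

View pics/c1.png

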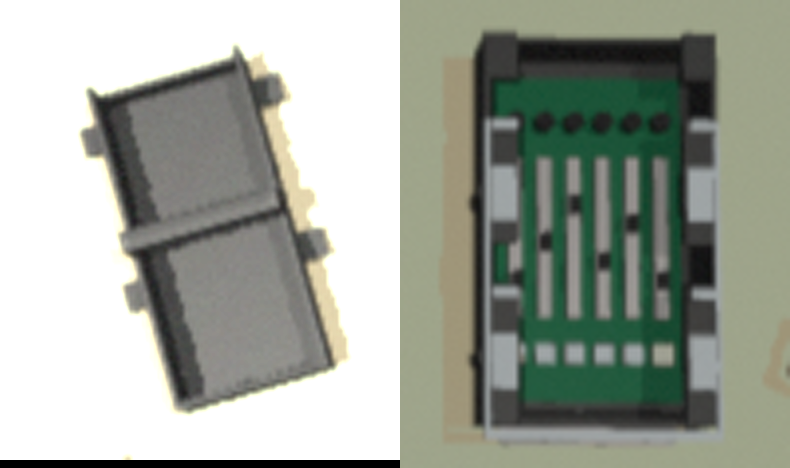

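View pics/c2.png

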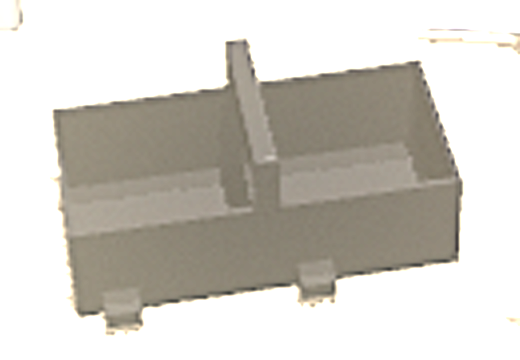

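View pics/c3.png

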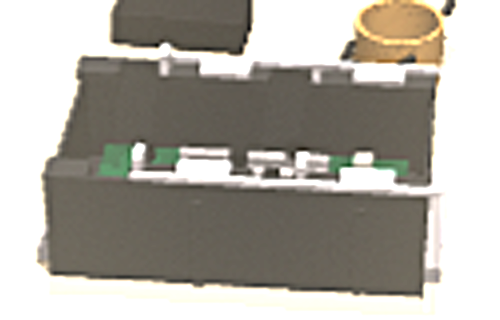

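```bash
cat > h.py <<'E'
import numpy as np, cv2
from scipy.spatial.transform import Rotation as R
C={'side':dict(fx=521.7652807,cx=271.648651,cy=204.530123,o=[0.43255083,1.01568847,0.89027241],r=[-2.249159728230519,0.01587598259049594,-3.038158110675484]),
'top':dict(fx=498.29529965,cx=282.553775,cy=215.141422,o=[0.40838195,-0.00501691,1.35342579],r=[-3.028259862575597,0.011235872459855578,-1.5730328817981603])}
def ray(n,p,z):
    c=C[n]; d=R.from_euler('xyz',c['r']).apply([(p[0]-c['cx'])/c['fx'],(p[1]-c['cy'])/c['fx'],1]); o=np.array(c['o'])
    return o+d*(z-o[2])/d[2]
def proj(n,P):
    c=C[n]; q=R.from_euler('xyz',c['r']).inv().apply(np.array(P)-c['o']); return np.array([c['cx']+c['fx']*q[0]/q[2],c['cy']+c['fx']*q[1]/q[2]])
E
python3 - <<'E'
from h import *
f=lambda x,y:(170+x/4-.4,160+y/4-.4)
g=lambda x,y:(310+(x-400)/3.9-.4,155+y/3.9-.4)
s=lambda x,y:(200+x/4-.4,215+y/4-.4)
s3=lambda x,y:(215+x/4-.4,125+y/4-.4)
print("upper")
for n,p,z in [("-x,+y",(187,410),.065),("-x,-y",(335,365),.065),("+x +y",(92,90),.065),("+x -y",(238,50),.065),("barL",(127,242),.1),("barR",(282,205),.1)]:
    print(n,ray('top',f(*p),z).round(4))
for n,p,z in [("-x+y",(460,182),.065),("-x-y",(418,63),.065),("bar+y",(262,160),.1),("bar-y",(237,42),.1),("+x+y bottom",(78,314),0),('-x+y bot',(458,260),0)]:
    print('side',n,ray('side',s(*p),z).round(4))
print("lower")
for n,p,z in [("+x+y",(478,37),.085),("+x-y",(716,37),.085),("-x+y",(480,425),.085),("-x-y",(718,425),.085),("stopF L",(505,126),.101),("stopF R",(703,126),.101),("stopB L",(505,293),.101),("stopB R",(703,293),.101),("padF L in",(518,190),.09),("padF R in",(690,190),.09),("padF near edge",(505,220),.09),("padB near",(505,388),.09)]:
    print(n,ray('top',g(*p),z).round(4))
for n,p,z in [("+x+y",(48,165),.085),("+x-y",(80,60),.085),("-x-y",(436,62),.085)]:
    print('side',n,ray('side',s3(*p),z).round(4))
E
```

```text
upper
-x,+y [0.4338 0.1801 0.065 ]
-x,-y [0.4625 0.0848 0.065 ]
+x +y [0.6433 0.2453 0.065 ]
+x -y [0.6696 0.1496 0.065 ]
barL [0.5392 0.2145 0.1   ]
barR [0.5624 0.1164 0.1   ]
side -x+y [0.4358 0.1862 0.065 ]
side -x-y [0.4645 0.089  0.065 ]
side bar+y [0.5426 0.214  0.1   ]
side bar-y [0.5679 0.1191 0.1   ]
side +x+y bottom [ 0.6458  0.2442 -0.    ]
side -x+y bot [0.4348 0.1842 0.    ]
lower
+x+y [ 0.6854 -0.1132  0.085 ]
+x-y [ 0.6847 -0.2709  0.085 ]
-x+y [ 0.429  -0.1112  0.085 ]
-x-y [ 0.4286 -0.2653  0.085 ]
stopF L [ 0.6228 -0.1287  0.101 ]
stopF R [ 0.6222 -0.2575  0.101 ]
stopB L [ 0.5135 -0.1271  0.101 ]
stopB R [ 0.5131 -0.2547  0.101 ]
padF L in [ 0.5821 -0.1377  0.09  ]
padF R in [ 0.5817 -0.2501  0.09  ]
padF near edge [ 0.5624 -0.1289  0.09  ]
padB near [ 0.4527 -0.1273  0.09  ]
side +x+y [ 0.6877 -0.1332  0.085 ]
side +x-y [ 0.6872 -0.2679  0.085 ]
side -x-y [ 0.4292 -0.2853  0.085 ]
```

Run:
```python
from h import *
for n,p,z in [("bottle",(285,150),.075),("spool",(238,133),.04),("sd tip",(288,250),.005),("sd end",(288,299),.02),("purple +x-y",(239,299),.018),("purple corner",(199,279),.065),("purple c2",(234,290),.065),("purple lug L",(176,321),.018),("mult corner",(127,190),.035),("mult c2",(130,244),.035),("iron stand",(223,115),.01)]:
    print(n,ray('top',p,z).round(3))
c=np.array([.557,-.1902])
for P in [(.13,.077,.085),(.13,-.077,.085),(-.13,-.077,.085),(-.13,.077,.085),(.13,.077,0),(-.13,.077,0)]:
    W=[c[0]+P[0],c[1]+P[1],P[2]]
    print(P,'side',proj('side',W).round(1),'crop3',(4*(proj('side',W)-[215,125])).round(),'top',proj('top',W).round(1))
```

```text
bottle [0.726 0.002 0.075]
spool [0.782 0.13  0.04 ]
sd tip [ 0.467 -0.005  0.005]
sd end [ 0.337 -0.004  0.02 ]
purple +x-y [0.337 0.126 0.018]
purple corner [0.391 0.224 0.065]
purple c2 [0.363 0.134 0.065]
purple lug L [0.28  0.292 0.018]
mult corner [0.628 0.427 0.035]
mult c2 [0.483 0.415 0.035]
iron stand [0.842 0.175 0.01 ]
(0.13, 0.077, 0.085) side [225.6 170.1] crop3 [ 42. 180.] top [329.6 163.5]
(0.13, -0.077, 0.085) side [234.6 139.7] crop3 [79. 59.] top [389.2 163.2]
(-0.13, -0.077, 0.085) side [324.2 143.5] crop3 [437.  74.] top [391.9 264.2]
(-0.13, 0.077, 0.085) side [322.7 174.7] crop3 [431. 199.] top [330.9 264.4]
(0.13, 0.077, 0) side [227.8 195.1] crop3 [ 51. 280.] top [327.  170.1]
(-0.13, 0.077, 0) side [321.3 199.9] crop3 [425. 300.] top [328.2 264.8]
```

Candidates for the loose tote: dark grey tote with bar at top-image (222,218), and the purple look-alike with bar at (200,325). The lower tote, with the saddle and green board, is at (360,215). I choose the grey one at (222,218). The crop confirms its bar, four lugs and cut-down end (top/far, world +x). The saddle's cross bar is at the near end, so the lower tote's x also points along world +x.

I'll take one wrist view of each tote, starting with the upper one.

Emit:
drive_tool(
  angular=[
    [0, 0, 0],
    [0, 0, 0],
    [0, 0, 0],
    [0, 0, 0],
    [0, 0, 0],
    [0, 0, 0],
    [0, 0, 0],
    [0, 0, 0],
    [0, 0, 0],
    [0, 0, 0],
    [0, 0, 0],
    [0, 0, 0],
    [0, 0, 0],
    [0, 0, 0],
    [0, 0, 0],
    [0, 0, 0],
    [0, 0, 0.12],
    [0, 0, 0.12],
    [0, 0, 0.12],
    [0, 0, 0.12],
  ],
  travel=[
    [-0.031, -0.0204, -0.0033],
    [-0.031, -0.0204, -0.0033],
    [-0.031, -0.0204, -0.0033],
    [-0.031, -0.0204, -0.0033],
    [-0.031, -0.0204, -0.0033],
    [-0.031, -0.0204, -0.0033],
    [-0.031, -0.0204, -0.0033],
    [-0.031, -0.0204, -0.0033],
    [-0.031, -0.0204, -0.0033],
    [-0.031, -0.0204, -0.0033],
    [-0.031, -0.0204, -0.0033],
    [-0.031, -0.0204, -0.0033],
    [-0.031, -0.0204, -0.0033],
    [-0.031, -0.0204, -0.0033],
    [-0.031, -0.0204, -0.0033],
    [-0.031, -0.0204, -0.0033],
    [0, 0, 0],
    [0, 0, 0],
    [0, 0, 0],
    [0, 0, 0],
  ],
  jaw=[0, 0, 0, 0, 0, 0, 0, 0, 0, 0, 0, 0, 0, 0, 0, 0, 0, 0, 0, 0],
)

```text
time_s: 1.82
eef_pos: [0.5626, 0.136, 0.3006]
ee_rot: [-3.141, -0.001, 2.351]
force: [-0.9, 0.6, -0.2]
grip_width: 0.999
```

Emit:
drive_tool(
  angular=[
    [0, 0, 0.12],
    [0, 0, 0.12],
    [0, 0, 0.12],
    [0, 0, 0.12],
    [0, 0, 0],
    [0, 0, 0],
  ],
  travel=[
    [0, 0, 0],
    [0, 0, 0],
    [0, 0, 0],
    [0, 0, 0],
    [0, 0, 0],
    [0, 0, 0],
  ],
  jaw=[0, 0, 0, 0, 0, 0],
)

```text
time_s: 2.32
eef_pos: [0.5625, 0.1365, 0.3008]
ee_rot: [-3.141, -0.0, 1.881]
force: [0.6, 0.1, 0.3]
grip_width: 0.996
```

```bash
cat >> h.py <<'E'
def wsave(name):
    from bench import r
    import json
    s=r.get_state(); im=r.get_image('wrist')
    cv2.imwrite(f"pics/{name}.png",im['pixels'][:,:,::-1])
    json.dump(dict(p=list(map(float,s['eef_pos'])),r=list(map(float,s['ee_rot'])),T=np.array(im['T_tool_cam']).tolist(),K=[im['fx'],im['cx'],im['cy']]),open(f"pics/{name}.json","w"))
    print(s['time_s'],s['eef_pos'].round(4),s['ee_rot'].round(4),s['joint_positions'].round(3),s['force'].round(2),s['grip_width'])
def wray(name,p,z):
    import json
    d=json.load(open(f"pics/{name}.json")); T=np.array(d['T']); f,cx,cy=d['K']
    Rm=R.from_euler('xyz',d['r']).as_matrix(); o=np.array(d['p'])+Rm@T[:3,3]
    v=Rm@T[:3,:3]@np.array([(p[0]-cx)/f,(p[1]-cy)/f,1]); return o+v*(z-o[2])/v[2]
def wproj(name,P):
    import json
    d=json.load(open(f"pics/{name}.json")); T=np.array(d['T']); f,cx,cy=d['K']
    Rm=R.from_euler('xyz',d['r']).as_matrix()
    q=T[:3,:3].T@(Rm.T@(np.array(P)-d['p'])-T[:3,3]); return np.array([cx+f*q[0]/q[2],cy+f*q[1]/q[2]])
E
python3 -c "
from h import *
wsave('w1')
i=cv2.imread('pics/w1.png'); cv2.imwrite('pics/w1b.png',cv2.resize(np.clip(i.astype(float)*1.8,0,255).astype('uint8'),(800,600),interpolation=cv2.INTER_CUBIC))"
```

```text
2.3167 [0.5625 0.1365 0.3008] [-3.1411e+00 -1.0000e-04  1.8813e+00] [ 0.102  0.081  1.584 -0.     1.477 -0.209] [0.57 0.09 0.26] 0.995507051690677
```

View pics/w1b.png

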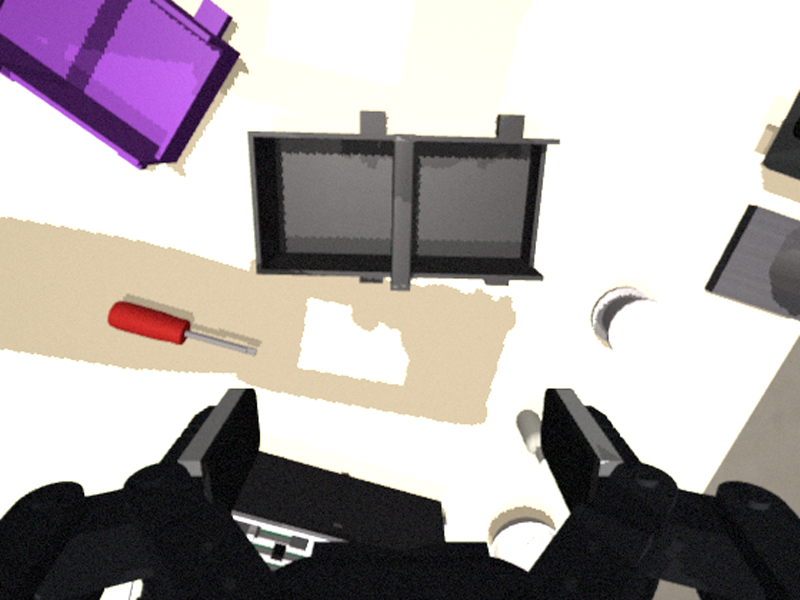

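Run:
```python
from h import *
k=.7
pts={}
for n,p,z in [("-x+y",(249,131),.065),("-x-y",(256,275),.065),("+x+y",(558,141),.065),("+x-y",(543,279),.065),("bar+y",(403,135),.1),("bar-y",(401,290),.1),("lugtop -25 +y",(372.5,112),.018),("lugtop 85 +y",(511,115),.018)]:
    pts[n]=wray('w1',(p[0]*k,p[1]*k),z); print(n,pts[n].round(4))
a=(pts["-x+y"]+pts["-x-y"]+pts["+x+y"]+pts["+x-y"])/4; print(a)
d=pts["+x+y"]-pts["-x+y"];print(np.hypot(*d[:2]),np.arctan2(d[1],d[0]))
d=pts["+x-y"]-pts["-x-y"];print(np.hypot(*d[:2]),np.arctan2(d[1],d[0]))
d=pts["bar+y"]-pts["bar-y"];print(np.hypot(*d[:2]),np.arctan2(-d[0],d[1]), (pts["bar+y"]+pts["bar-y"])/2)
for c,y in [((.5525,.1655),.30),((.555,.166),.302)]:
  for P in [(-.11,.052,.065),(-.11,-.052,.065),(.11,.052,.065),(.11,-.052,.065),(0,.052,.1),(0,-.052,.1),(-.025,.07,.018),(.085,.07,.018)]:
    w=[c[0]+P[0]*np.cos(y)-P[1]*np.sin(y),c[1]+P[0]*np.sin(y)+P[1]*np.cos(y),P[2]]
    print(P,(wproj('w1',w)/k).round(0),proj('top',w).round(1),((proj('top',w)-[170,160]+.4)*4).round(0))
```

```text
-x+y [0.4334 0.186  0.065 ]
-x-y [0.4613 0.085  0.065 ]
+x+y [0.6427 0.2464 0.065 ]
+x-y [0.6722 0.1498 0.065 ]
bar+y [0.5372 0.2161 0.1   ]
bar-y [0.5677 0.1178 0.1   ]
lugtop -25 +y [0.5092 0.2263 0.018 ]
lugtop 85 +y [0.6134 0.2576 0.018 ]
[0.5523769  0.16677756 0.065     ]
0.21785266218436683 0.2811674453541724
0.22063708377391975 0.2978310036458271
0.10294144648299125 0.300349778956422 [0.55244011 0.16691824 0.1       ]
(-0.11, 0.052, 0.065) [246. 135.] [215.4 262.8] [183. 413.]
(-0.11, -0.052, 0.065) [257. 278.] [253.9 250.7] [337. 365.]
(0.11, 0.052, 0.065) [558. 139.] [191.7 182.5] [88. 92.]
(0.11, -0.052, 0.065) [543. 281.] [229.6 170.8] [240.  45.]
(0, 0.052, 0.1) [402. 136.] [201.1 220.9] [126. 245.]
(0, -0.052, 0.1) [400. 293.] [240.4 208.7] [283. 196.]
(-0.025, 0.07, 0.018) [371. 113.] [202.6 234.8] [132. 301.]
(0.085, 0.07, 0.018) [510. 115.] [191.2 196.2] [ 86. 146.]
(-0.11, 0.052, 0.065) [250. 136.] [215.3 261.8] [183. 409.]
(-0.11, -0.052, 0.065) [261. 278.] [253.8 249.7] [337. 360.]
(0.11, 0.052, 0.065) [562. 139.] [191.5 181.6] [87. 88.]
(0.11, -0.052, 0.065) [547. 281.] [229.3 169.9] [239.  41.]
(0, 0.052, 0.1) [406. 137.] [200.9 220. ] [125. 241.]
(0, -0.052, 0.1) [404. 293.] [240.2 207.7] [282. 192.]
(-0.025, 0.07, 0.018) [374. 114.] [202.4 233.9] [131. 297.]
(0.085, 0.07, 0.018) [514. 115.] [191.  195.4] [ 86. 143.]
```

Emit:
drive_tool(
  angular=[
    [0, 0, 0],
    [0, 0, 0],
    [0, 0, 0],
    [0, 0, 0],
    [0, 0, 0],
    [0, 0, 0],
    [0, 0, 0],
    [0, 0, 0],
    [0, 0, 0],
    [0, 0, 0],
    [0, 0, 0.103],
    [0, 0, 0.103],
    [0, 0, 0.103],
    [0, 0, 0],
    [0, 0, 0],
  ],
  travel=[
    [-0.0347, -0.0117, 0],
    [-0.0347, -0.0117, 0],
    [-0.0347, -0.0117, 0],
    [-0.0347, -0.0117, 0],
    [-0.0347, -0.0117, 0],
    [-0.0347, -0.0117, 0],
    [-0.0347, -0.0117, 0],
    [-0.0347, -0.0117, 0],
    [-0.0347, -0.0117, 0],
    [-0.0347, -0.0117, 0],
    [0, 0, 0],
    [0, 0, 0],
    [0, 0, 0],
    [0, 0, 0],
    [0, 0, 0],
  ],
  jaw=[0, 0, 0, 0, 0, 0, 0, 0, 0, 0, 0, 0, 0, 0, 0],
)

```text
time_s: 3.62
eef_pos: [0.5559, -0.2296, 0.301]
ee_rot: [-3.141, -0.0, 1.574]
force: [0.4, -0.1, 0.3]
grip_width: 0.999
```

```bash
python3 -c "
from h import *
wsave('w2')
i=cv2.imread('pics/w2.png'); cv2.imwrite('pics/w2b.png',cv2.resize(np.clip(i.astype(float)*1.3,0,255).astype('uint8'),(800,600),interpolation=cv2.INTER_CUBIC))"
```

```text
3.6167 [ 0.5559 -0.2296  0.301 ] [-3.1414e+00 -1.0000e-04  1.5737e+00] [-0.523  0.135  1.525 -0.     1.482 -0.526] [ 0.36 -0.11  0.3 ] 0.9993909613107711
```

View pics/w2b.png

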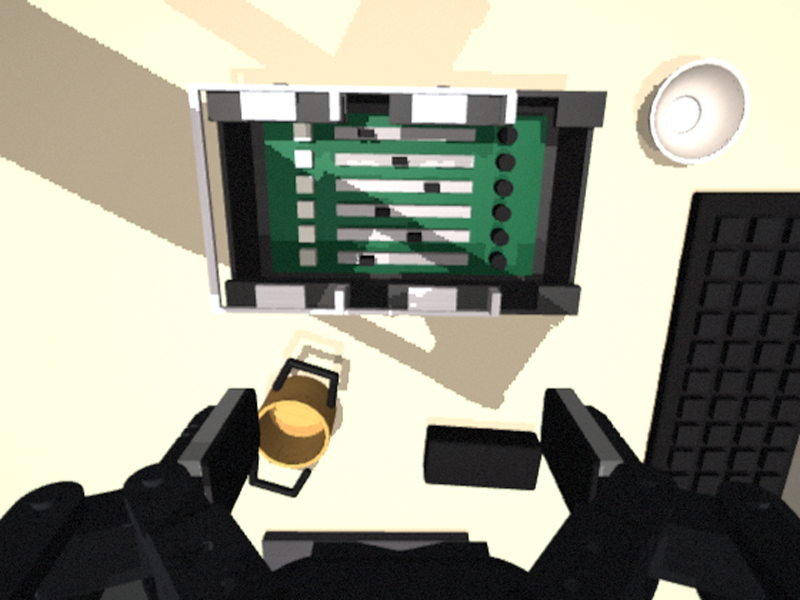

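```bash
python3 -c "
from h import *
i=cv2.imread('pics/w2.png')
a=cv2.resize(i[55:95,130:430],None,fx=2.66,fy=2.66*2,interpolation=cv2.INTER_CUBIC)
b=cv2.resize(i[190:228,130:430],None,fx=2.66,fy=2.66*2,interpolation=cv2.INTER_CUBIC)
c=cv2.vconcat([a,b]);print(c.shape,a.shape)
cv2.imwrite('pics/w2c.png',c)"
```

```text
(415, 798, 3) (213, 798, 3)
```

View pics/w2c.png

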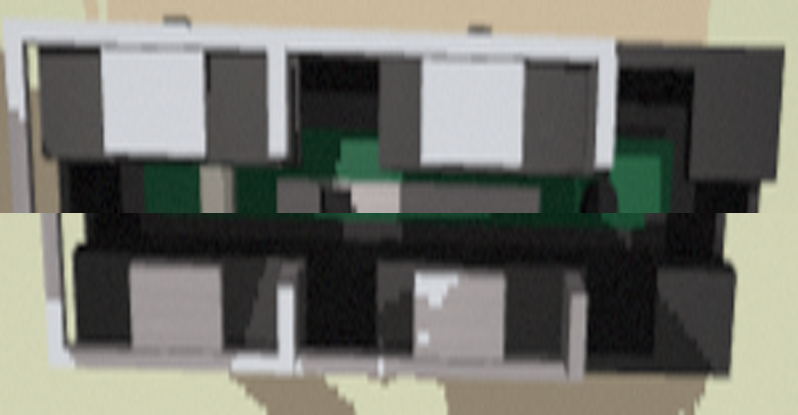

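Run:
```python
from h import *
A=lambda x,y:(130+(x+.5)/2.66-.5,55+(y+.5)/5.32-.5)
B=lambda x,y:(130+(x+.5)/2.66-.5,190+(y-213+.5)/5.32-.5)
w=lambda q,z:wray('w2',q,z).round(4)
print('+y pads', [w(A(x,y),.09)[:2] for x,y in [(102,100),(206,103),(421,110),(524,110)]])
print('-y pads', [w(B(x,y),.09)[:2] for x,y in [(131,305),(222,308),(414,315),(505,315)]])
print('+y stops L edge/R edge top', [w(A(x,y),.101)[:2] for x,y in [(268,100),(286,100),(597,105),(616,105)]])
print('-y stops', [w(B(x,y),.101)[:2] for x,y in [(277,320),(296,320),(567,330),(586,330)]])
print('inner edges +y', [w(A(x,y),.09)[:2] for x,y in [(154,156),(473,164)]],'-y',[w(B(x,y),.09)[:2] for x,y in [(176,263),(460,272)]])
print('outer +y', [w(A(x,y),.09)[:2] for x,y in [(154,49),(473,59)]],'-y',[w(B(x,y),.09)[:2] for x,y in [(176,347),(460,357)]])
print('tote +x corners', w(A(784,47),.085),w(B(729,375),.085), 'corner-block inner', w(A(777,181),.085), w(B(735,263),.085))
print('saddle outer -x', w(A(8,20),.09),w(B(50,363),.09))
```

```text
+y pads [array([ 0.4507, -0.1286]), array([ 0.4867, -0.1289]), array([ 0.5611, -0.1297]), array([ 0.5968, -0.1296])]
-y pads [array([ 0.4497, -0.2574]), array([ 0.4851, -0.2578]), array([ 0.5599, -0.2589]), array([ 0.5954, -0.2588])]
+y stops L edge/R edge top [array([ 0.5097, -0.1291]), array([ 0.5157, -0.129 ]), array([ 0.6199, -0.1294]), array([ 0.6262, -0.1294])]
-y stops [array([ 0.508 , -0.2566]), array([ 0.5152, -0.2566]), array([ 0.6176, -0.2581]), array([ 0.6248, -0.2581])]
inner edges +y [array([ 0.468 , -0.1376]), array([ 0.5794, -0.1384])] -y [array([ 0.4678, -0.2488]), array([ 0.5776, -0.2501])]
outer +y [array([ 0.4693, -0.1203]), array([ 0.5789, -0.1215])] -y [array([ 0.4666, -0.2659]), array([ 0.5781, -0.2675])]
tote +x corners [ 0.6875 -0.1186  0.085 ] [ 0.686  -0.2725  0.085 ] corner-block inner [ 0.688  -0.1406  0.085 ] [ 0.6857 -0.2492  0.085 ]
saddle outer -x [ 0.4197 -0.1159  0.09  ] [ 0.4168 -0.2695  0.09  ]
```

Emit:
drive_tool(
  angular=[
    [0, 0, 0],
    [0, 0, 0],
    [0, 0, 0],
    [0, 0, 0],
    [0, 0, 0],
    [0, 0, 0],
    [0, 0, 0],
    [0, 0, 0],
    [0, 0, 0],
    [0, 0, 0],
    [0, 0, 0],
    [0, 0, 0],
    [0, 0, -0.098],
    [0, 0, -0.097],
    [0, 0, -0.097],
    [0, 0, 0],
    [0, 0, 0],
    [0, 0, 0],
  ],
  travel=[
    [0.033, -0.0002, 0],
    [0.033, -0.0002, 0],
    [0.033, -0.0002, 0],
    [0.033, -0.0002, 0],
    [0.033, -0.0002, 0],
    [0.033, -0.0002, 0],
    [0.033, -0.0002, 0],
    [0.033, -0.0002, 0],
    [0.033, -0.0002, 0],
    [0.033, -0.0002, 0],
    [0.033, -0.0002, 0],
    [0.033, -0.0002, 0],
    [0, 0, 0.03],
    [0, 0, 0.03],
    [0, 0, 0.03],
    [0, 0, 0.03],
    [0, 0, 0],
    [0, 0, 0],
  ],
  jaw=[0, 0, 0, 0, 0, 0, 0, 0, 0, 0, 0, 0, 0, 0, 0, 0, 0, 0],
)

```text
time_s: 5.17
eef_pos: [0.5529, 0.1665, 0.1797]
ee_rot: [-3.137, -0.001, 1.863]
force: [0.1, 0.4, -0.2]
grip_width: 1.001
```

Emit:
drive_tool(
  angular=[
    [0, 0, 0],
    [0, 0, 0],
    [0, 0, 0],
    [0, 0, 0],
    [0, 0, 0],
    [0, 0, 0],
    [0, 0, 0],
    [0, 0, 0],
    [0, 0, 0],
    [0, 0, 0],
    [0, 0, 0],
  ],
  travel=[
    [0, 0, 0.025],
    [0, 0, 0.025],
    [0, 0, 0.025],
    [0, 0, 0.0147],
    [0, 0, 0],
    [0, 0, 0],
    [0, 0, 0],
    [0, 0, 0],
    [0, 0, 0],
    [0, 0, 0],
    [0, 0, 0],
  ],
  jaw=[0, 0, 0, 0, 0, 255, 255, 255, 255, 255, 255],
  grip_force=40,
)

```text
time_s: 6.08
eef_pos: [0.5548, 0.1665, 0.0924]
ee_rot: [3.14, 0.0, 1.861]
force: [-3.9, -0.6, 7.0]
grip_width: 0.156
```

Emit:
drive_tool(
  angular=[
    [0, 0, 0],
    [0, 0, 0],
    [0, 0, 0],
    [0, 0, 0],
    [0, 0, 0],
  ],
  travel=[
    [0, 0, -0.005],
    [0, 0, -0.01],
    [0, 0, -0.01],
    [0, 0, -0.005],
    [0, 0, 0],
  ],
  jaw=[255, 255, 255, 255, 255],
)

```text
time_s: 6.5
eef_pos: [0.5557, 0.1666, 0.1237]
ee_rot: [3.138, 0.0, 1.861]
force: [0.3, -0.1, -2.9]
grip_width: 0.154
```

Emit:
drive_tool(
  angular=[
    [0, 0, 0.06],
    [0, 0, 0.12],
    [0, 0, 0.12],
    [0, 0, 0.12],
    [0, 0, 0.12],
    [0, 0, 0.12],
    [0, 0, 0.12],
    [0, 0, 0.12],
    [0, 0, 0.12],
    [0, 0, 0.12],
    [0, 0, 0.12],
    [0, 0, 0.12],
    [0, 0, 0.12],
    [0, 0, 0.12],
    [0, 0, 0.12],
    [0, 0, 0.12],
    [0, 0, 0.12],
    [0, 0, 0.12],
    [0, 0, 0.06],
    [0, 0, 0],
  ],
  travel=[
    [0, 0, 0],
    [0, 0, 0],
    [0, 0, 0],
    [0, 0, 0],
    [0, 0, 0],
    [0, 0, 0],
    [0, 0, 0],
    [0, 0, 0],
    [0, 0, 0],
    [0, 0, 0],
    [0, 0, 0],
    [0, 0, 0],
    [0, 0, 0],
    [0, 0, 0],
    [0, 0, 0],
    [0, 0, 0],
    [0, 0, 0],
    [0, 0, 0],
    [0, 0, 0],
    [0, 0, 0],
  ],
  jaw=[255, 255, 255, 255, 255, 255, 255, 255, 255, 255, 255, 255, 255, 255, 255, 255, 255, 255, 255, 255],
)

```text
time_s: 8.17
eef_pos: [0.5541, 0.1664, 0.1212]
ee_rot: [3.141, 0.0, -0.301]
force: [0.3, -0.3, -2.9]
grip_width: 0.157
```

Run:
```python
from h import *
from bench import r
s=r.get_state();print(s['joint_positions'].round(3),s['force'].round(2),s['grip_width'])
i=r.get_image('side')['pixels'][:,:,::-1]
cv2.imwrite('pics/s2.png',cv2.resize(np.clip(i[180:330,170:400].astype(float)*1.8,0,255).astype('uint8'),None,fx=3.4,fy=3.4))
```

```text
[ 0.155  0.235  1.76  -0.     1.147  2.028] [ 0.25 -0.29 -2.89] 0.15671747247078455
```

View pics/s2.png

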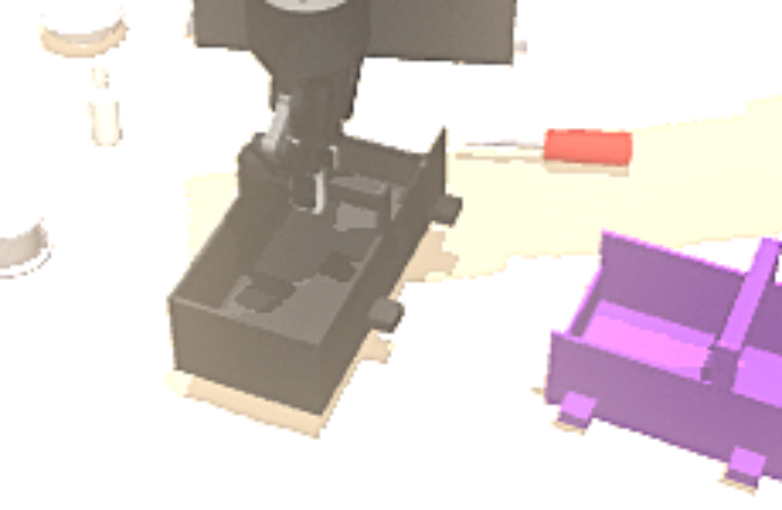

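Emit:
drive_tool(
  angular=[
    [0, 0, 0],
    [0, 0, 0],
    [0, 0, 0],
    [0, 0, 0],
    [0, 0, 0],
    [0, 0, 0],
  ],
  travel=[
    [0, 0, 0.01],
    [0, 0, 0.01],
    [0, 0, 0.006],
    [0, 0, 0.002],
    [0, 0, 0.001],
    [0, 0, 0],
  ],
  jaw=[255, 255, 255, 255, 255, 255],
)

```text
time_s: 8.72
eef_pos: [0.5533, 0.1662, 0.0925]
ee_rot: [3.14, 0.003, -0.298]
force: [-6.6, -1.9, 7.2]
grip_width: 0.153
```

Emit:
drive_tool(
  angular=[
    [0, 0, 0],
    [0, 0, 0],
    [0, 0, 0],
    [0, 0, 0],
    [0, 0, 0],
    [0, 0, 0],
    [0, 0, -0.121],
    [0, 0, -0.121],
    [0, 0, -0.121],
    [0, 0, -0.121],
    [0, 0, -0.121],
    [0, 0, -0.121],
    [0, 0, -0.121],
    [0, 0, -0.121],
    [0, 0, -0.121],
    [0, 0, -0.121],
    [0, 0, -0.121],
    [0, 0, -0.121],
    [0, 0, -0.121],
    [0, 0, -0.121],
  ],
  travel=[
    [0, 0, 0],
    [0, 0, 0],
    [0, 0, 0],
    [0, 0, -0.02],
    [0, 0, -0.03],
    [0, 0, -0.03],
    [0, 0, -0.03],
    [0, 0, -0.03],
    [0, 0, -0.03],
    [0, 0, -0.03],
    [0, 0, -0.01],
    [0, 0, 0],
    [0, 0, 0],
    [0, 0, 0],
    [0, 0, 0],
    [0, 0, 0],
    [0, 0, 0],
    [0, 0, 0],
    [0, 0, 0],
    [0, 0, 0],
  ],
  jaw=[0, 0, 0, 0, 0, 0, 0, 0, 0, 0, 0, 0, 0, 0, 0, 0, 0, 0, 0, 0],
)

```text
time_s: 10.38
eef_pos: [0.5545, 0.1664, 0.3022]
ee_rot: [3.142, -0.0, 1.401]
force: [0.9, -0.3, 0.3]
grip_width: 0.998
```

Emit:
drive_tool(
  angular=[
    [0, 0, -0.121],
    [0, 0, -0.121],
    [0, 0, -0.121],
    [0, 0, -0.121],
    [0, 0, -0.121],
    [0, 0, -0.121],
    [0, 0, -0.121],
    [0, 0, -0.121],
    [0, 0, -0.121],
    [0, 0, -0.121],
    [0, 0, -0.121],
    [0, 0, -0.121],
    [0, 0, 0],
    [0, 0, 0],
  ],
  travel=[
    [0, 0, 0],
    [0, 0, 0],
    [0, 0, 0],
    [0, 0, 0],
    [0, 0, 0],
    [0, 0, 0],
    [0, 0, 0],
    [0, 0, 0],
    [0, 0, 0],
    [0, 0, 0],
    [0, 0, 0],
    [-0.03, 0, 0],
    [0, 0, 0],
    [0, 0, 0],
  ],
  jaw=[0, 0, 0, 0, 0, 0, 0, 0, 0, 0, 0, 0, 0, 0],
)

```text
time_s: 11.55
eef_pos: [0.5824, 0.1538, 0.3016]
ee_rot: [-3.141, -0.001, 2.845]
force: [0.3, -0.0, -0.0]
grip_width: 1.002
```

```bash
python3 -c "
from h import *
wsave('w3')
i=cv2.imread('pics/w3.png'); cv2.imwrite('pics/w3b.png',cv2.resize(np.clip(i.astype(float)*1.8,0,255).astype('uint8'),(800,600),interpolation=cv2.INTER_CUBIC))"
```

```text
11.55 [0.5824 0.1538 0.3016] [-3.1412e+00 -7.0000e-04  2.8447e+00] [ 0.127  0.138  1.521 -0.     1.484 -1.147] [ 0.35 -0.04 -0.04] 1.0024823898028958
```

View pics/w3b.png

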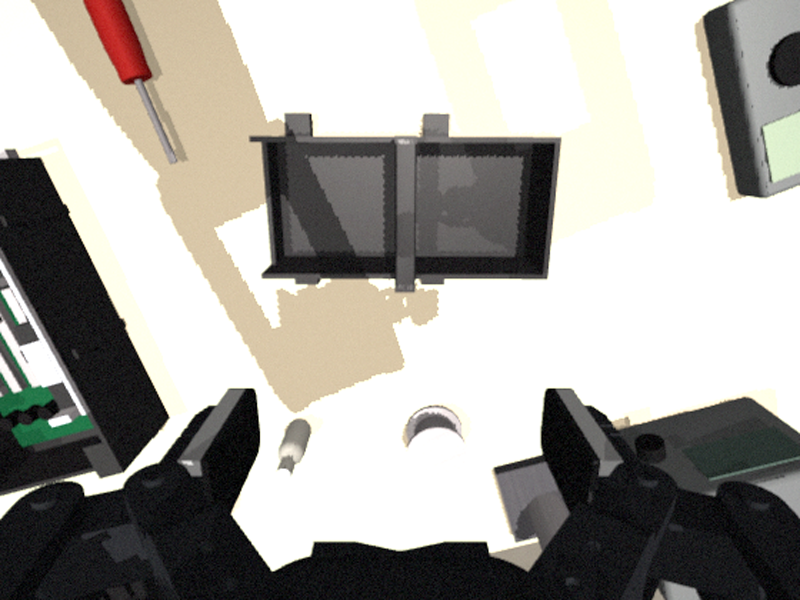

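Run:
```python
from h import *
k=.7
Rz=R.from_euler('xyz',[-3.1412,-.0007,2.8447]); p=np.array([.5824,.1538,.3016])
P={}
for n,q,z in [("+x+y'",(250,137),.065),("+x-",(263,279),.065),("-x+",(560,138),.065),("-x-",(547,278),.065),("bar top",(404.5,137),.1),("bar bot",(404.5,291),.1)]:
    P[n]=wray('w3',(q[0]*k,q[1]*k),z); print(n,P[n].round(4), Rz.inv().apply(P[n]-p).round(4))
print('rim mean',Rz.inv().apply(np.mean(list(P.values())[:4],0)-p),'bar mean',Rz.inv().apply((P['bar top']+P['bar bot'])/2-p))
d=P["-x+"]-P["+x+y'"];print(np.arctan2(d[1],d[0]));d=P["-x-"]-P["+x-"];print(np.arctan2(d[1],d[0]))
```

```text
+x+y' [0.4712 0.0767 0.065 ] [ 0.0836 -0.1062  0.2367]
+x- [0.5708 0.0468 0.065 ] [-0.0204 -0.1056  0.2366]
-x+ [0.5357 0.2862 0.065 ] [0.0832 0.113  0.2366]
-x- [0.6338 0.2565 0.065 ] [-0.0192  0.1133  0.2365]
bar top [0.5033 0.1808 0.1   ] [0.0834 0.0028 0.2017]
bar bot [0.6017 0.1512 0.1   ] [-0.0193  0.0032  0.2016]
rim mean [0.03180069 0.0036386  0.23662091] bar mean [0.03200615 0.0029822  0.2016213 ]
1.272191234499279
1.2791382590420153
```

Emit:
drive_tool(
  angular=[
    [0, 0, 0],
    [0, 0, 0],
    [0, 0, 0],
    [0, 0, 0],
    [0, 0, 0],
    [0, 0, 0],
    [0, 0, 0],
    [0, 0, 0],
    [0, 0, 0],
    [0, 0, 0],
    [0, 0, 0],
    [0, 0, 0],
    [0, 0, 0],
    [0, 0, 0],
    [0, 0, 0],
  ],
  travel=[
    [0.032, 0.003, 0],
    [0, 0, 0.03],
    [0, 0, 0.035],
    [0, 0, 0.035],
    [0, 0, 0.035],
    [0, 0, 0.03],
    [0, 0, 0.025],
    [0, 0, 0.0215],
    [0, 0, 0],
    [0, 0, 0],
    [0, 0, 0],
    [0, 0, 0],
    [0, 0, 0],
    [0, 0, 0],
    [0, 0, 0],
  ],
  jaw=[0, 0, 0, 0, 0, 0, 0, 0, 0, 255, 255, 255, 255, 255, 255],
  grip_force=40,
)

```text
time_s: 12.85
eef_pos: [0.5527, 0.1665, 0.0922]
ee_rot: [3.141, 0.002, 2.847]
force: [-4.7, -0.6, 8.5]
grip_width: 0.157
```

Emit:
drive_tool(
  angular=[
    [0, 0, 0],
    [0, 0, 0],
    [0, 0, 0],
    [0, 0, 0],
    [0, 0, 0],
    [0, 0, 0.066],
    [0, 0, 0.12],
    [0, 0, 0.12],
    [0, 0, 0.12],
    [0, 0, 0.12],
    [0, 0, 0.12],
    [0, 0, 0.12],
    [0, 0, 0.12],
    [0, 0, 0.12],
    [0, 0, 0.12],
    [0, 0, 0.12],
    [0, 0, 0.02],
    [0, 0, 0],
    [0, 0, 0],
  ],
  travel=[
    [0, 0, -0.01],
    [0, 0, -0.025],
    [0, 0, -0.035],
    [0, 0, -0.035],
    [0, 0, -0.03],
    [0, 0, 0],
    [0, 0, 0],
    [0, 0, 0],
    [0, 0, 0],
    [0, 0, 0],
    [0, 0, 0],
    [0, 0, 0],
    [0, 0, 0],
    [0, 0, 0],
    [0, 0, 0],
    [0, 0, 0],
    [0, 0, 0],
    [0, 0, 0],
    [0, 0, 0],
  ],
  jaw=[255, 255, 255, 255, 255, 255, 255, 255, 255, 255, 255, 255, 255, 255, 255, 255, 255, 255, 255],
)

```text
time_s: 14.43
eef_pos: [0.5518, 0.1664, 0.2259]
ee_rot: [-3.141, 0.0, 1.564]
force: [-0.3, 0.3, -2.4]
grip_width: 0.156
```

Emit:
drive_tool(
  angular=[
    [0, 0, 0],
    [0, 0, 0],
    [0, 0, 0],
    [0, 0, 0],
    [0, 0, 0],
    [0, 0, 0],
    [0, 0, 0],
    [0, 0, 0],
    [0, 0, 0],
    [0, 0, 0],
    [0, 0, 0],
    [0, 0, 0],
    [0, 0, 0],
    [0, 0, 0],
    [0, 0, 0.003],
    [0, 0, 0],
    [0, 0, 0],
  ],
  travel=[
    [-0.015, 0, 0],
    [-0.03, -0.001, 0],
    [-0.03, -0.001, 0],
    [-0.03, -0.001, 0],
    [-0.03, -0.001, 0],
    [-0.03, -0.001, 0],
    [-0.03, -0.001, 0],
    [-0.03, -0.001, 0],
    [-0.03, -0.001, 0],
    [-0.03, -0.001, 0],
    [-0.03, 0, 0],
    [-0.025, 0, 0],
    [-0.015, 0, 0],
    [-0.005, 0, 0],
    [0, 0, 0],
    [0, 0, 0],
    [0, 0, 0],
  ],
  jaw=[255, 255, 255, 255, 255, 255, 255, 255, 255, 255, 255, 255, 255, 255, 255, 255, 255],
)

```text
time_s: 15.85
eef_pos: [0.5395, -0.1919, 0.2258]
ee_rot: [-3.141, -0.001, 1.559]
force: [-1.3, 0.6, -2.2]
grip_width: 0.159
```

Run:
```python
from h import *
from bench import r
wsave('w4')
i=cv2.imread('pics/w4.png'); cv2.imwrite('pics/w4b.png',cv2.resize(np.clip(i.astype(float)*1.5,0,255).astype('uint8'),(800,600),interpolation=cv2.INTER_CUBIC))
for n,(a,b,c,d) in {'side':(90,230,180,370),'top':(130,290,290,430)}.items():
    i=r.get_image(n)['pixels'][:,:,::-1]
    cv2.imwrite(f'pics/{n}4.png',i);cv2.imwrite(f'pics/{n}4b.png',cv2.resize(np.clip(i[a:b,c:d].astype(float)*1.6,0,255).astype('uint8'),None,fx=3.7,fy=3.7))
```

```text
15.85 [ 0.5395 -0.1919  0.2258] [-3.1413e+00 -8.0000e-04  1.5595e+00] [-4.800e-01  1.130e-01  1.690e+00  1.000e-03  1.339e+00 -4.690e-01] [-1.26  0.6  -2.24] 0.15947580103054856
```

View pics/w4b.png

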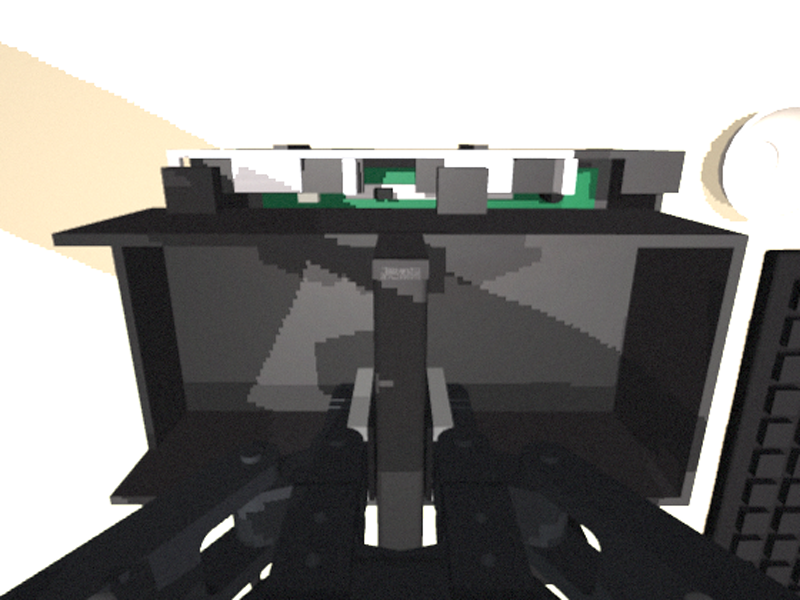

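View pics/side4b.png

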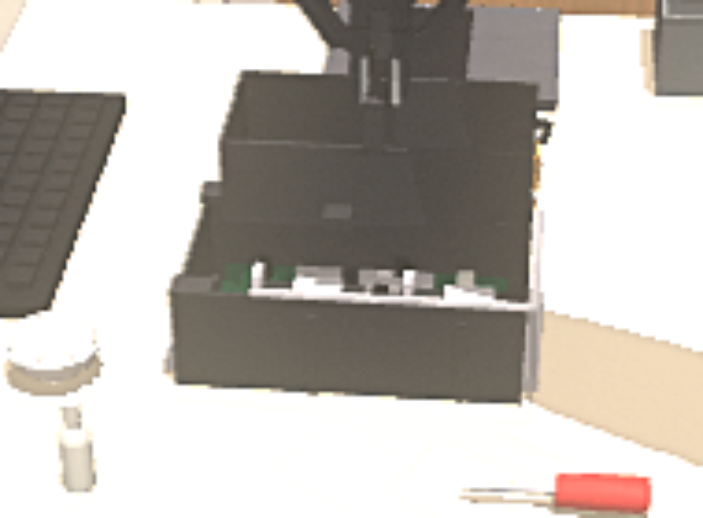

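View pics/top4b.png

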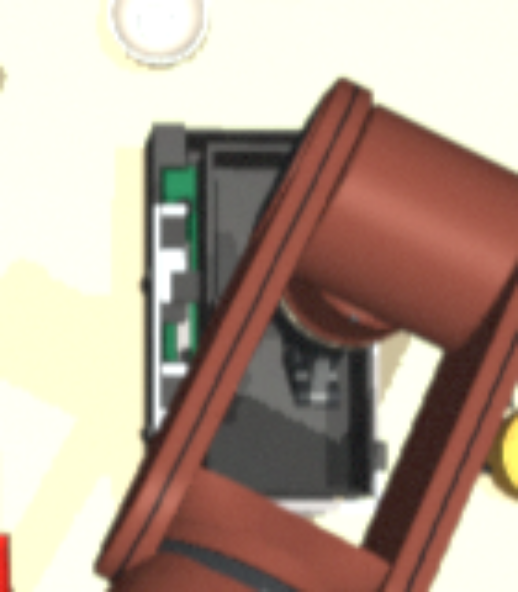

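Run:
```python
from h import *
k=.7
for n,q,z in [("lugL outer edge c",(191,167),.1516),("lugR outer c",(463,167),.1516),("rim L",(55,236),.1986),("rim R",(746,236),.1986),("rim L near -y",(113,501),.1986),("rim R near",(690,501),.1986),("lugL inner c",(191,210),.1516),
 ("pad back-R edge",(302,178),.09),("stop B L",(344,172),.101),("pad F R edge",(513,178),.09),("stopF L",(564,172),.101),("corner +x+y",(684,152),.085)]:
    print(n,wray('w4',(q[0]*k,q[1]*k),z).round(4))
```

```text
lugL outer edge c [ 0.4554 -0.122   0.1516]
lugR outer c [ 0.5636 -0.1231  0.1516]
rim L [ 0.4287 -0.1409  0.1986]
rim R [ 0.6483 -0.143   0.1986]
rim L near -y [ 0.4279 -0.2428  0.1986]
rim R near [ 0.6479 -0.2448  0.1986]
lugL inner c [ 0.453  -0.139   0.1516]
pad back-R edge [ 0.4872 -0.1307  0.09  ]
stop B L [ 0.5105 -0.1273  0.101 ]
pad F R edge [ 0.5976 -0.1318  0.09  ]
stopF L [ 0.6204 -0.1284  0.101 ]
corner +x+y [ 0.6876 -0.1197  0.085 ]
```

Emit:
drive_tool(
  angular=[
    [0, 0, 0],
    [0, 0, 0],
    [0, 0, 0],
    [0, 0, 0],
    [0, 0, 0],
    [0, 0, 0],
    [0, 0, 0],
    [0, 0, 0],
  ],
  travel=[
    [-0.001, 0.007, 0],
    [0, 0, 0.008],
    [0, 0, 0.012],
    [0, 0, 0.012],
    [0, 0, 0.009],
    [0, 0, 0.005],
    [0, 0, 0],
    [0, 0, 0],
  ],
  jaw=[255, 255, 255, 255, 255, 255, 255, 255],
)

```text
time_s: 16.67
eef_pos: [0.5461, -0.1944, 0.1792]
ee_rot: [-3.14, -0.001, 1.558]
force: [-0.4, 0.5, -2.4]
grip_width: 0.155
```

Run:
```python
from h import *
from bench import r
wsave('w5')
i=cv2.imread('pics/w5.png'); cv2.imwrite('pics/w5b.png',cv2.resize(np.clip(i.astype(float)*1.5,0,255).astype('uint8'),(800,600),interpolation=cv2.INTER_CUBIC))
i=r.get_image('side')['pixels'][:,:,::-1]; a,b,c,d=(100,210,200,360)
cv2.imwrite(f'pics/side5b.png',cv2.resize(np.clip(i[a:b,c:d].astype(float)*1.6,0,255).astype('uint8'),None,fx=4.5,fy=4.5,interpolation=cv2.INTER_CUBIC))
```

```text
16.6667 [ 0.5461 -0.1944  0.1792] [-3.1404e+00 -6.0000e-04  1.5577e+00] [-0.478  0.172  1.715  0.     1.255 -0.465] [-0.44  0.52 -2.35] 0.15484674685278868
```

View pics/w5b.png

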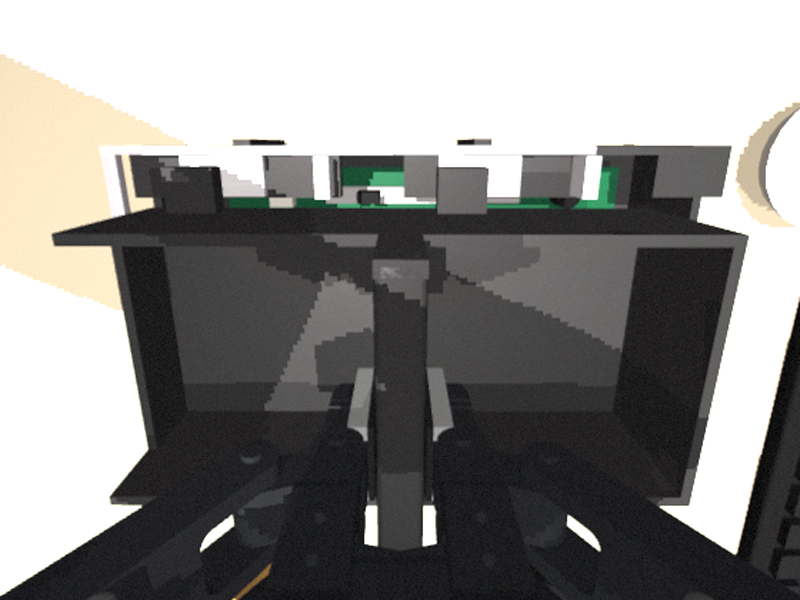

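View pics/side5b.png

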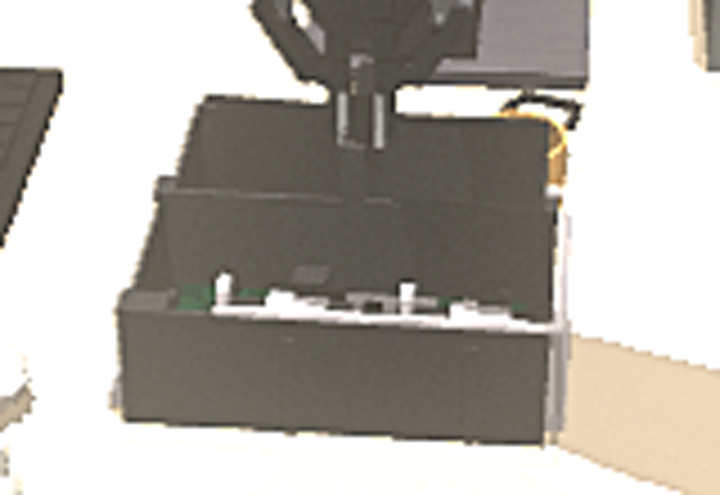

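Emit:
drive_tool(
  angular=[
    [0, 0, 0],
    [0, 0, 0],
    [0, 0, 0],
    [0, 0, 0],
    [0, 0, 0],
  ],
  travel=[
    [0.001, 0, 0.002],
    [0, 0, 0.001],
    [0, 0, 0.001],
    [0, 0, 0],
    [0, 0, 0],
  ],
  jaw=[255, 255, 255, 255, 255],
)

```text
time_s: 17.18
eef_pos: [0.5464, -0.1935, 0.1759]
ee_rot: [3.142, 0.0, 1.558]
force: [0.2, -0.0, -2.4]
grip_width: 0.158
```

Emit:
drive_tool(
  angular=[
    [0, 0, 0],
    [0, 0, 0],
    [0, 0, 0],
  ],
  travel=[
    [0, 0, 0.0007],
    [0, 0, 0.0006],
    [0, 0, 0],
  ],
  jaw=[255, 255, 255],
)

```text
time_s: 17.43
eef_pos: [0.5464, -0.1935, 0.1745]
ee_rot: [-3.141, -0.0, 1.558]
force: [0.3, -0.2, -1.6]
grip_width: 0.154
```

Emit:
drive_tool(
  angular=[
    [0, 0, 0],
    [0, 0, 0],
    [0, 0, 0],
  ],
  travel=[
    [0, 0, 0.0005],
    [0, 0, 0.0005],
    [0, 0, 0],
  ],
  jaw=[255, 255, 255],
)

```text
time_s: 17.68
eef_pos: [0.5465, -0.1934, 0.1741]
ee_rot: [3.141, -0.0, 1.558]
force: [-1.0, 1.6, 2.3]
grip_width: 0.155
```

Emit:
drive_tool(
  angular=[
    [0, 0, 0],
    [0, 0, 0],
    [0, 0, 0],
    [0, 0, 0],
    [0, 0, 0],
    [0, 0, 0],
    [0, 0, 0],
    [0, 0, 0],
  ],
  travel=[
    [0, 0.0015, 0],
    [0, 0.0025, 0],
    [0, 0.0025, 0],
    [0, 0.0025, 0],
    [0, 0.0025, 0],
    [0, 0.0025, 0],
    [0, 0.001, 0],
    [0, 0, 0],
  ],
  jaw=[255, 255, 255, 255, 255, 255, 255, 255],
)

```text
time_s: 18.35
eef_pos: [0.5615, -0.194, 0.1742]
ee_rot: [-3.141, 0.001, 1.558]
force: [-4.3, 1.3, 6.8]
grip_width: 0.156
```

Emit:
drive_tool(
  angular=[
    [0, 0, 0],
    [0, 0, 0],
    [0, 0, 0],
    [0, 0, 0],
    [0, 0, 0],
    [0, 0, 0],
    [0, 0, 0],
    [0, 0, 0],
  ],
  travel=[
    [0, 0.002, 0],
    [0, 0.0025, 0],
    [0, 0.0025, 0],
    [0, 0.0025, 0],
    [0, 0.0025, 0],
    [0, 0.002, 0],
    [0, 0.001, 0],
    [0, 0, 0],
  ],
  jaw=[255, 255, 255, 255, 255, 255, 255, 255],
)

```text
time_s: 19.02
eef_pos: [0.5768, -0.1942, 0.1742]
ee_rot: [3.141, 0.001, 1.558]
force: [-5.4, 0.3, 7.3]
grip_width: 0.153
```

Emit:
drive_tool(
  angular=[
    [0, 0, 0],
    [0, 0, 0],
    [0, 0, 0],
    [0, 0, 0],
  ],
  travel=[
    [0, 0.001, -0.0005],
    [0, 0.001, 0],
    [0, 0.001, 0],
    [0, 0, 0],
  ],
  jaw=[255, 255, 255, 255],
)

```text
time_s: 19.35
eef_pos: [0.5797, -0.1941, 0.1741]
ee_rot: [3.141, 0.0, 1.558]
force: [-3.3, 0.2, 7.1]
grip_width: 0.153
```

Emit:
drive_tool(
  angular=[
    [0, 0, 0],
    [0, 0, 0],
    [0, 0, 0],
  ],
  travel=[
    [0, 0.001, 0],
    [0, 0.001, 0],
    [0, 0, 0],
  ],
  jaw=[255, 255, 255],
)

```text
time_s: 19.6
eef_pos: [0.5816, -0.1941, 0.174]
ee_rot: [3.141, 0.0, 1.558]
force: [-3.0, -0.5, 3.7]
grip_width: 0.155
```

Emit:
drive_tool(
  angular=[
    [0, 0, 0],
    [0, 0, 0],
    [0, 0, 0],
  ],
  travel=[
    [0, 0.001, 0],
    [0, 0.0005, 0],
    [0, 0, 0],
  ],
  jaw=[255, 255, 255],
)

```text
time_s: 19.85
eef_pos: [0.5826, -0.194, 0.1741]
ee_rot: [-3.14, 0.0, 1.558]
force: [-6.3, 0.2, 6.7]
grip_width: 0.155
```

Emit:
drive_tool(
  angular=[
    [0, 0, 0],
    [0, 0, 0],
  ],
  travel=[
    [0, 0.0007, 0],
    [0, 0, 0],
  ],
  jaw=[255, 255],
)

```text
time_s: 20.02
eef_pos: [0.584, -0.1939, 0.1735]
ee_rot: [3.141, -0.0, 1.558]
force: [-0.4, 0.8, -1.5]
grip_width: 0.152
```

Emit:
drive_tool(
  angular=[
    [0, 0, 0],
    [0, 0, 0],
  ],
  travel=[
    [0, 0.0007, 0],
    [0, 0, 0],
  ],
  jaw=[255, 255],
)

```text
time_s: 20.18
eef_pos: [0.5845, -0.1937, 0.1731]
ee_rot: [-3.142, -0.001, 1.558]
force: [0.9, -0.3, -3.2]
grip_width: 0.154
```

Emit:
drive_tool(
  angular=[
    [0, 0, 0],
    [0, 0, 0],
  ],
  travel=[
    [0, 0.001, 0],
    [0, 0, 0],
  ],
  jaw=[255, 255],
)

```text
time_s: 20.35
eef_pos: [0.5855, -0.1939, 0.1736]
ee_rot: [-3.141, -0.0, 1.558]
force: [-0.6, -0.5, -3.6]
grip_width: 0.157
```

Emit:
drive_tool(
  angular=[
    [0, 0, 0],
    [0, 0, 0],
  ],
  travel=[
    [0, 0.001, 0],
    [0, 0, 0],
  ],
  jaw=[255, 255],
)

```text
time_s: 20.52
eef_pos: [0.5861, -0.194, 0.1737]
ee_rot: [-3.141, -0.0, 1.558]
force: [-0.8, 0.0, -2.9]
grip_width: 0.157
```

Emit:
drive_tool(
  angular=[
    [0, 0, 0],
    [0, 0, 0],
  ],
  travel=[
    [0, 0.0007, 0],
    [0, 0, 0],
  ],
  jaw=[255, 255],
)

```text
time_s: 20.68
eef_pos: [0.5864, -0.1939, 0.1736]
ee_rot: [-3.14, -0.0, 1.558]
force: [-4.1, -0.0, -2.9]
grip_width: 0.156
```

Emit:
drive_tool(
  angular=[
    [0, 0, 0],
    [0, 0, 0],
  ],
  travel=[
    [0, 0.0007, 0],
    [0, 0, 0],
  ],
  jaw=[255, 255],
)

```text
time_s: 20.85
eef_pos: [0.5867, -0.1939, 0.1735]
ee_rot: [-3.139, -0.001, 1.558]
force: [-5.5, 0.1, -2.8]
grip_width: 0.157
```

Emit:
drive_tool(
  angular=[
    [0, 0, 0],
    [0, 0, 0],
    [0, 0, 0],
    [0, 0, 0],
    [0, 0, 0],
    [0, 0, 0],
  ],
  travel=[
    [0, 0, 0.001],
    [0, 0, 0.001],
    [0, 0, 0.001],
    [0, 0, 0.0007],
    [0, 0, 0.0005],
    [0, 0, 0],
  ],
  jaw=[255, 255, 255, 255, 255, 255],
)

```text
time_s: 21.35
eef_pos: [0.5873, -0.1942, 0.17]
ee_rot: [-3.14, 0.0, 1.558]
force: [-5.1, -0.6, 0.0]
grip_width: 0.155
```

Emit:
drive_tool(
  angular=[
    [0, 0, 0],
    [0, 0, 0],
  ],
  travel=[
    [0, 0, 0.0006],
    [0, 0, 0],
  ],
  jaw=[255, 255],
)

```text
time_s: 21.52
eef_pos: [0.5873, -0.1941, 0.1699]
ee_rot: [-3.141, 0.0, 1.558]
force: [-6.5, 0.8, 2.1]
grip_width: 0.154
```

Emit:
drive_tool(
  angular=[
    [0, 0, 0],
    [0, 0, 0],
    [0, 0, 0],
    [0, 0, 0],
  ],
  travel=[
    [0, -0.0008, 0],
    [0, 0, 0.0004],
    [0, 0, 0.0004],
    [0, 0, 0],
  ],
  jaw=[255, 255, 255, 255],
)

```text
time_s: 21.85
eef_pos: [0.5868, -0.1939, 0.1695]
ee_rot: [-3.141, -0.0, 1.558]
force: [-6.2, 1.6, 4.4]
grip_width: 0.158
```

Run:
```python
from h import *
from bench import r
wsave('w6')
i=cv2.imread('pics/w6.png'); cv2.imwrite('pics/w6b.png',cv2.resize(np.clip(i.astype(float)*1.5,0,255).astype('uint8'),(800,600),interpolation=cv2.INTER_CUBIC))
i=r.get_image('side')['pixels'][:,:,::-1]; a,b,c,d=(100,210,200,360)
cv2.imwrite(f'pics/side6b.png',cv2.resize(np.clip(i[a:b,c:d].astype(float)*1.6,0,255).astype('uint8'),None,fx=4.5,fy=4.5,interpolation=cv2.INTER_CUBIC))
```

```text
21.85 [ 0.5868 -0.1939  0.1695] [-3.1413 -0.      1.5579] [-0.447  0.269  1.621 -0.     1.252 -0.434] [-6.17  1.65  4.38] 0.1581110345884569
```

View pics/w6b.png

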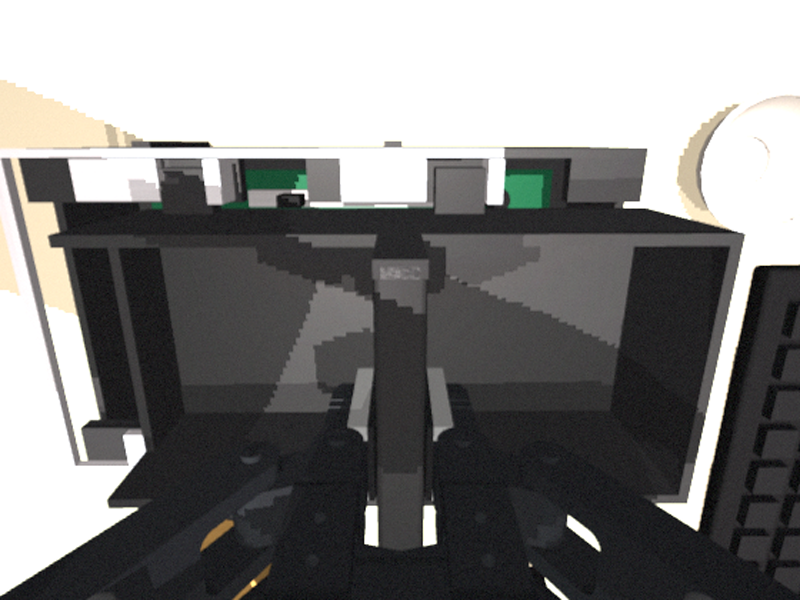

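View pics/side6b.png

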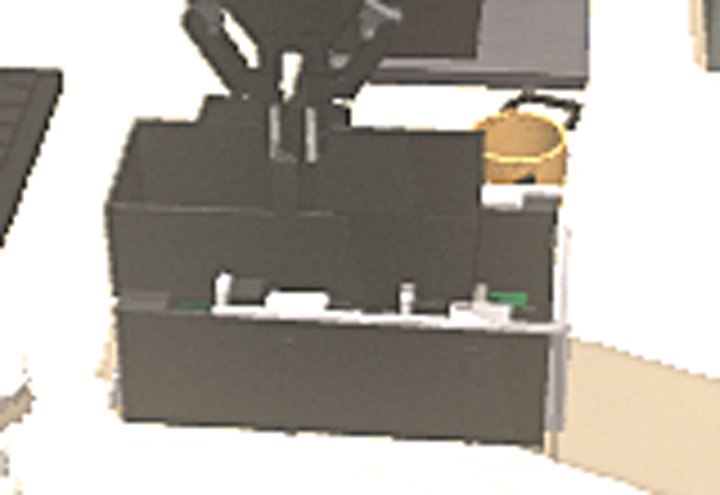

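Emit:
drive_tool(
  angular=[
    [0, 0, 0],
    [0, 0, 0],
    [0, 0, 0],
  ],
  travel=[
    [0, -0.0007, 0],
    [0, 0, 0],
    [0, 0, 0],
  ],
  jaw=[255, 255, 255],
)

```text
time_s: 22.2
eef_pos: [0.5864, -0.1939, 0.1694]
ee_rot: [3.141, 0.0, 1.558]
force: [-4.8, 1.4, 3.8]
grip_width: 0.157
```

Emit:
drive_tool(
  angular=[
    [0, 0, 0],
    [0, 0, 0],
    [0, 0, 0],
    [0, 0, 0],
    [0, 0, 0],
    [0, 0, 0],
    [0, 0, 0],
    [0, 0, 0],
    [0, 0, 0],
    [0, 0, 0],
    [0, 0, 0],
  ],
  travel=[
    [0, 0, 0],
    [0, 0, 0],
    [0, 0, 0],
    [0, 0, 0],
    [0, 0, -0.015],
    [0, 0, -0.03],
    [0, 0, -0.03],
    [0, 0, -0.03],
    [0, 0, -0.03],
    [0, 0, -0.02],
    [0, 0, 0],
  ],
  jaw=[0, 0, 0, 0, 0, 0, 0, 0, 0, 0, 0],
)

```text
time_s: 23.12
eef_pos: [0.5886, -0.195, 0.3304]
ee_rot: [3.132, 0.004, 1.558]
force: [0.0, -0.5, 0.3]
grip_width: 0.999
```

Emit:
drive_tool(
  angular=[
    [0, 0, 0],
    [0, 0, 0],
    [0, 0, 0],
    [0, 0, 0],
    [0, 0, 0],
    [0, 0, 0],
  ],
  travel=[
    [-0.025, 0, -0.01],
    [-0.025, 0, -0.01],
    [-0.02, 0, -0.01],
    [0, 0, 0],
    [0, 0, 0],
    [0, 0, 0],
  ],
  jaw=[0, 0, 0, 0, 0, 0],
)

```text
time_s: 23.62
eef_pos: [0.5852, -0.2635, 0.3523]
ee_rot: [-3.141, -0.001, 1.558]
force: [0.6, 0.0, 0.4]
grip_width: 1.0
```

Run:
```python
from h import *
from bench import r
wsave('w7')
i=cv2.imread('pics/w7.png'); cv2.imwrite('pics/w7b.png',cv2.resize(np.clip(i.astype(float)*1.5,0,255).astype('uint8'),(800,600),interpolation=cv2.INTER_CUBIC))
i=r.get_image('side')['pixels'][:,:,::-1]; a,b,c,d=(100,210,200,360)
cv2.imwrite('pics/side7.png',i)
cv2.imwrite(f'pics/side7b.png',cv2.resize(np.clip(i[a:b,c:d].astype(float)*1.6,0,255).astype('uint8'),None,fx=4.5,fy=4.5,interpolation=cv2.INTER_CUBIC))
```

```text
23.6167 [ 0.5852 -0.2635  0.3523] [-3.1407e+00 -1.2000e-03  1.5576e+00] [-5.460e-01  2.180e-01  1.337e+00  1.000e-03  1.588e+00 -5.330e-01] [0.64 0.02 0.35] 0.9997903275370356
```

View pics/w7b.png

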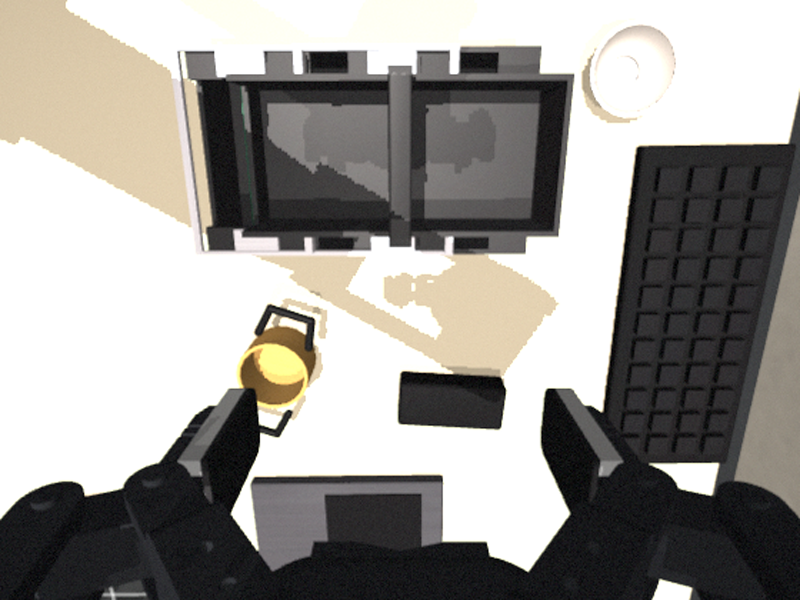

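View pics/side7b.png

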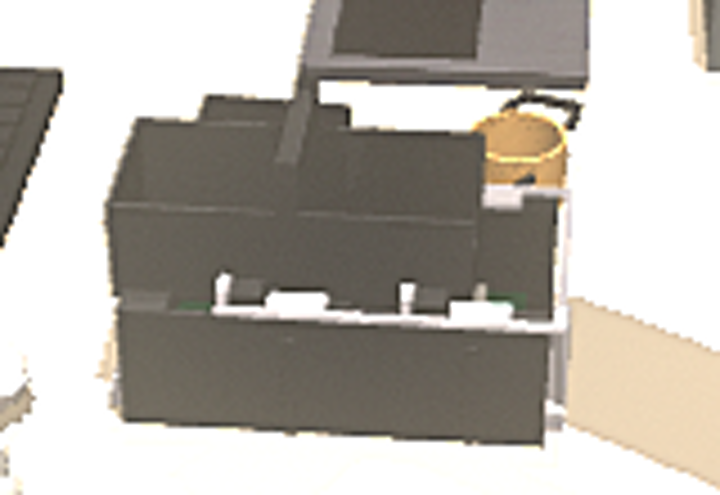

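View pics/side7.png

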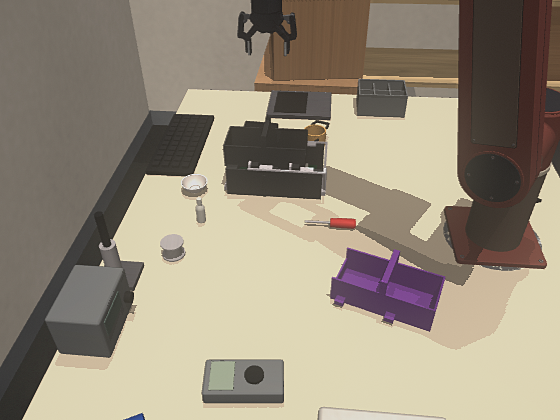

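```bash
python3 -c "
from h import *
i=np.clip(cv2.imread('pics/w7.png').astype(float)*1.5,0,255).astype('uint8')
a=cv2.resize(i[28:60,120:410],None,fx=2.7,fy=5.4,interpolation=cv2.INTER_CUBIC)
b=cv2.resize(i[155:180,120:410],None,fx=2.7,fy=5.4,interpolation=cv2.INTER_CUBIC)
cv2.imwrite('pics/w7c.png',cv2.vconcat([a,b])); k=.7
for n,q,z in [('+y -',(227,76),.142),('+y +',(573,75),.142),('-y +',(557,236),.142),('bar t',(400,67),.177),('bar b',(400,245),.177)]: print(n,wray('w7',(q[0]*k,q[1]*k),z).round(4))
"
```

```text
+y - [ 0.4752 -0.1435  0.142 ]
+y + [ 0.6942 -0.1455  0.142 ]
-y + [ 0.6929 -0.2482  0.142 ]
bar t [ 0.5848 -0.1444  0.177 ]
bar b [ 0.5837 -0.2462  0.177 ]
```

View pics/w7c.png

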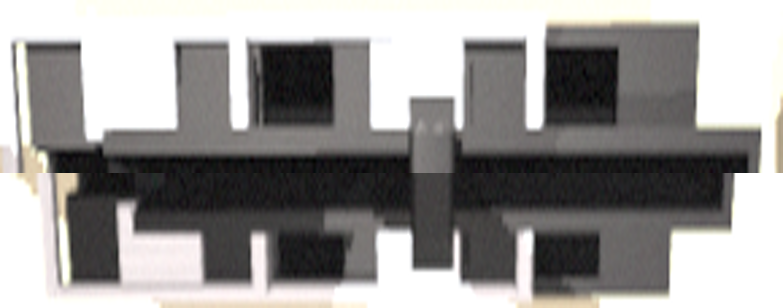

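The four lugs stand right against the stops on both sides. The tote's rim and bar measure as expected for the seated height, with the bar centre at (0.584, -0.195), and its yaw matches the lower tote's. The gripper is clear, so I'm handing in.

```bash
python3 -c "
from bench import r
print(r.job_done())"
```

```text
the job is handed in; nothing more can be done
None
```

The grey tote is stacked, half-turned, in the saddle's four seats, and the job was handed in at about 24 s with the gripper well clear. No verdict was reported.

**How it went:**
- **Turn:** One grip could not make the whole half turn within the last joint's range. I turned the tote part way, set it back on the bench, regripped the bar and turned the rest while carrying it.
- **Landing:** I set it down on the pads about 13 mm short of the seats, at about 2 N.
- **Slide:** I slid it at up to 30 mm/s. The lugs met the stops at about 5 N; the largest push along the slide was about 6.5 N. The saddle offset s is about 15 mm.
- **Seating:** I lowered it until it bottomed out, then let go.

**Last checks:**
- **Height:** The tote's underside was at about 77 mm when seated, as expected.
- **Position:** The last wrist picture shows all four lugs beside the stops, on both sides.
- **Level:** The tool was level when I let go, and the rim and bar in the last wrist picture fit a level tote at seated height.
- **Surroundings:** In the final side picture the other things on the bench look unmoved; I judged that by eye and did not measure it.

**Disagreements:**
- **Camera estimates:** The top and wrist cameras put the lower tote's y about 3 mm apart; I used the wrist value. Camera estimates of s ranged from 14.4 to about 18 mm.
- **Descent:** The tote met resistance 0.7 mm above the seats, which I put down to friction on the stops. It went down once I eased the push.

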